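# Set and lock the side guide of a bench stapler

## Task

The notepad block lying on the stapler's work table is the sample for the next run. Slide the side guide up to it by its knob until the block is snug between the guide and the fixed lay, still back at the depth stop; then lock the guide by screwing its torque knob down clockwise until it clicks over once, do not force it on past that click, and let go. Leave the other things on the bench where they are.

Things in the scene. Friction and masses are not known exactly. Their poses are not given: they have to be found in the camera images.
- stapler: Electric bench stapler bolted to the bench: black frame, white head, bare metal work table. Origin on the bench under the head's nose, x from the nose back to the column, z up. In this frame the table's top is at z = 100 mm, x = -205 to 40, y = -130 to 200 mm; the head overhangs it from x = 0 on, within y = +-48 mm, underside 22 mm above it, and rises to z = 251 mm.
- lay_face (a point): Middle of the face of the fixed lay, an upright steel strip on the work table, 150 mm long along the stapler's x, 22 mm high, this point 11 mm above the table. Axes as the stapler's; the face looks to +y, towards the guide.
- depth_stop (a point): Middle of the face of the depth stop, a bar 120 mm wide and 14 mm high on the table under the head. Axes as the stapler's; the face looks to -x.
- guide: Side guide, a steel angle on the work table that slides along the stapler's y only, 90 mm of travel, 8 N of friction; it can be slid by gripping its knob. Its upright face, 130 mm long and 22 mm high, parallel to the stapler's x, looks to -y (towards the fixed lay) and stands at y = -40 mm in this frame. Origin on the table's top on the knob's axis, axes as the stapler's.
- collar: Dark steel clamp collar 48 mm across with two ears, 3 to 11 mm above the table, turning with the clamp screw under the knob. Origin on the table's top on the knob's axis, x along the ears, z up; at the start parallel with the knob's bar. The screw goes down clockwise with a steady drag of 0.3 N m for 0.5 to 1.9 rad, then the clamp bites and the collar stops; where can only be felt.
- knob: Black torque knob turning about the vertical: a round skirt 44 mm across, 11 to 27 mm above the table, under a straight grip bar 64 mm long, 18 mm wide, 27 to 61 mm above the table. Origin on the table's top on the axis, x along the bar, z up. Clockwise from above tightens: it takes the collar along until the clamp bites, then its clutch gives (see grip_bar).
- grip_bar (a point): Centre of the knob's bar, on its axis, 44 mm above the table. Clutch, after the bite: the torque swells to 0.44 N m by 0.13 rad, falls to nothing by 0.28 rad, then drives the knob on with up to 0.22 N m and it drops into a notch 0.48 rad past the bite, where it stays when let go. A second such click would follow 0.5 rad on. Let go before the hump it springs back; turned back it clicks back.
- pad: Notepad block, paper on a greyboard back, 150 x 105 x 8 mm, about 120 g, loose on the work table, its long side along the stapler's x, within 3 mm of the depth stop and 2 to 6 mm off the fixed lay. Origin at the centre of its underside; x along the long side.
- stack: Bystander: pile of finished notepad blocks, 150 x 105 x 32 mm. Origin at the centre of its underside.
- staples: Bystander: cardboard staple box with a white lid, 103 x 65 x 46 mm. Origin at the centre of its underside.
- pedal: Bystander: black foot switch of the stapler lying on the bench, 150 x 100 x 60 mm. Origin at the centre of its underside.

How it is judged:
By the outcome, as a careful person would: the job done as asked, in the order asked, and still so for the second after the job is handed in, with the robot touching nothing.
It also fails if it takes over 72 s, if anything falls off the work surface, if the arm or the gripper's body presses on something with over 40 N, if the wrist force passes 120 N, or if a joint passes its speed limit or range.

## Robot

A 6-joint arm with a two-finger parallel gripper is mounted at the origin on the work surface. World frame = base frame: x ahead of the robot, y to its left, z up, the work surface at z = 0. Lengths are in mm, angles in rad, forces in N, time in s.
With the tool pointing down it reaches from about 400 to 925 mm from the base axis. Payload 12.5 kg.
Tool frame: the origin (TCP) lies at the very end of the fingers, on their centre line; the grasp point (between the pads) lies 19 mm behind it (env.grip_point_offset is the distance from the TCP to the grasp point, in mm); z points along the fingers, y is the direction in which the jaws open and shut (so a half turn about z gives the same grasp; the last joint's range is limited). The gripper opens to 95 mm and grips with 3 to 60 N. Pads are 20 mm wide; open, the fingers measure 119 mm over their backs; the gripper's body (75 mm by 180 mm) begins 59 mm behind the grasp point.
Start: joints at [1.049, 0.491, 1.559, -0, 1.092, -0.106], TCP at [252.437, 571.771, 214.661] pointing down, gripper open.
Joint ranges: [-3.1, 3.1], [-0.84, 2.19], [0.05, 2.79], [-1.13, 4.28], [0.06, 2.93], [-2.69, 2.69]. Speed limits (rad/s): [2.22, 2.22, 2.79, 3.14, 3.14, 3.14].

## Interface

Orientations are given as [roll, pitch, yaw] about the fixed x, y, z axes, in that order (R = Rz(yaw) Ry(pitch) Rx(roll)).
In Python, from cell import env gives the robot as it stands.
- The arm moves only by the tool drive_tool, never from a script. Its argument "commands" is a list of rows, each an object of numbers: "dx", "dy", "dz": the shift along the world's x, y, z in mm; "yaw": the turn about the world's z in degrees. In form: [{"dx": .., "dy": .., "dz": .., "yaw": ..}, ...]. A call has 1 to 5 rows; each row shifts and turns the commanded pose from where the row before left it; what a row does not reach is not made up. A row lasts 1/12 s, in which the tool goes at most 41.7 mm and 7.16 degrees, less where a joint would pass 70% of its speed; a pose out of reach is approached as far as the arm can. A call with a gripper value outside its range is refused whole. "grip" is the opening, from 0 (shut) to 1 (fully open), set as the call begins (left out, the last holds). The fingers move at their own pace and stop on an object; the grip force is fixed at half the most. Time passes only in rows, so rows that do not move let the fingers close. It gives the time, the measured TCP pose, the force and the opening at its end, in the units of the state.
- env.state(): the state, without advancing time (a new reading comes with each control period).
- env.read_camera(name): name is "side" or "top" or "wrist"; returns the picture (384x512x3 uint8, red, green, blue); there is no depth.
- env.calibration(name): a dict with "intrinsics" (3x3 intrinsics, pixels), "rvec" (rotation vector, rad) and "tvec" (3), from world to camera coordinates, as OpenCV has them. Camera axes: x right, y down, z forward; pixel columns grow to the right and rows downward; lengths in mm; the calibration is good to about 2 mm. A picture is of the moment at which its call begins: read the wrist's pose just before it. calibration takes no time and is no camera call; for the wrist camera it gives the pose at the moment of the call.
- env.job_done(): hands the job in, once; it reports no verdict.
Trained networks look in the newest picture that a camera, given by its name, has taken for a name from the list of things; names that differ only in an ending like _2 or _b are one class to them, and where a whole thing is asked for, a point or a joint stands for the part that bears it (a point fixed in the world has none). Each returns a list of dicts, best first, with "conf" (0 to 1); they miss things now and then, are a little off and sometimes report something else, mostly with a low value. They report only what shows in the picture. A call takes as long as a camera call.
- env.trace(query, camera): "pixels" (384x512 bool, what is visible of it) and "pixel" ([column, row] in pixels, amid what is visible of it).
- env.place_of(query, camera): "pixel" ([column, row] in pixels: a listed point, or the origin of a listed thing).
The state is a dict: "t": time; "joints": joint angles; "qvel": joint speeds; "tau": joint torques, N m; "eef_pos": TCP position; "tcp_rot": TCP orientation; "ft_force": force on the tool from outside, world axes, zero at the start; "moment": the same for the moment, N m; "opening": opening from 0.0 (shut) to 1.0 (fully open).
Only numpy, scipy, OpenCV 4.12 (cv2) and the standard library are available. Lean on these libraries where they do the work, as an engineer would, in place of code of your own. Each camera call takes 0.05 s, during which the arm holds its last target.

## Working session

There is one attempt and no reset: what is moved stays moved. The work goes in short steps, Python scripts to look and compute and a tool call to move; the robot and the scene stay as the last step left them, time stands still between calls to the robot, and variables do not carry over. Pictures are saved under pics/ and viewed, and the job is handed in when it is done.

Besides the shell and the picture viewer there is one more tool, called after ">>>" as a command line: name --argument value ..., lists and objects as JSON in quotes. drive_tool: Moves the arm, as the interface text tells. Its arguments: {"type":"object","properties":{"commands":{"type":"array"},"grip":{"type":"number"}},"required":["commands"]}

```bash
ls; mkdir -p pics; cat > h.py <<'E'
import numpy as np, cv2
from cell import env
def cal(n):
    c=env.calibration(n); K=np.array(c["intrinsics"],float); R=cv2.Rodrigues(np.array(c["rvec"],float))[0]; t=np.array(c["tvec"],float).ravel(); return K,R,t
def ray(n,px,z):
    K,R,t=cal(n); d=R.T@np.linalg.inv(K)@np.array([px[0],px[1],1.]); o=-R.T@t
    return o+d*(z-o[2])/d[2]
def proj(n,P):
    K,R,t=cal(n); q=(K@(R@np.atleast_2d(P).T+t[:,None])); return (q[:2]/q[2]).T
def tri(obs):
    A=np.zeros((3,3));b=np.zeros(3)
    for n,px in obs:
        K,R,t=cal(n); d=R.T@np.linalg.inv(K)@np.array([px[0],px[1],1.]); d/=np.linalg.norm(d); o=-R.T@t
        M=np.eye(3)-np.outer(d,d); A+=M;b+=M@o
    return np.linalg.solve(A,b)
def save(n,f):
    im=env.read_camera(n); cv2.imwrite(f,im[:,:,::-1]); return im
E
python3 - <<'E'
from h import *
for n in ["top","side","wrist"]:
    save(n,f"pics/{n}0.png")
    K,R,t=cal(n); print(n,K[0,0],-R.T@t)
    if n=="wrist": continue
    for q in ["stapler","lay_face","depth_stop","guide","knob","grip_bar","collar","pad"]:
        print(n,q,[(np.round(d["pixel"],1),round(d["conf"],2)) for d in env.place_of(q,n)[:2]])
print(env.state())
E
```

```text
pics
top 378.47743476219506 [ 328.46169209  124.82074688 1177.85495257]
top stapler [(array([305.7, 251.7]), 0.68)]
top lay_face [(array([284.1, 276.8]), 0.8)]
top depth_stop [(array([316. , 247.8]), 0.61)]
top guide [(array([261.2, 211.2]), 0.98)]
top knob [(array([263.8, 214.8]), 0.5)]
top grip_bar [(array([267. , 209.3]), 0.56)]
top collar [(array([264.7, 212.1]), 0.58)]
top pad [(array([287.4, 256.6]), 0.76)]
side 450.0618041401625 [  -2.71218982 -666.36869193  675.82913849]
side stapler [(array([248.2, 286.7]), 0.73)]
side lay_face [(array([193.3, 239.4]), 0.67)]
side depth_stop [(array([251.7, 247.1]), 0.61)]
side guide [(array([242.9, 207.1]), 0.96)]
side knob [(array([248.2, 204.4]), 0.7)]
side grip_bar [(array([245.2, 189.3]), 0.61)]
side collar [(array([247. , 203.3]), 0.61)]
side pad [(array([225.3, 238.9]), 0.58)]
wrist 283.42219641052606 [188.65807893 599.61043677 385.29242396]
{'t': 0.95, 'joints': array([ 1.04941345e+00,  4.90912016e-01,  1.55890597e+00, -3.45140918e-05,
        1.09171601e+00, -1.05630446e-01]), 'qvel': array([ 8.39332878e-04,  1.88154360e-03, -3.64327338e-05, -1.50368391e-03,
        2.45401442e-04,  2.01650152e-03]), 'tau': array([ 7.29711355e-04, -6.12478995e+01, -2.58431143e+01,  6.91952021e-02,
        4.46195074e-02,  1.59145605e-05]), 'eef_pos': array([252.43301001, 571.76430063, 214.65141572]), 'tcp_rot': array([3.14153755e+00, 3.66429350e-05, 2.72585613e+00]), 'ft_force': array([ 0.46363499, -0.60736708,  0.3250921 ]), 'moment': array([-0.01309024, -0.04754091,  0.00785887]), 'opening': 1.0052151288985594}
```

View pics/top0.png

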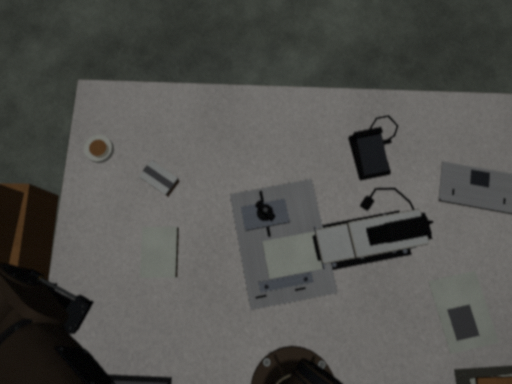

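View pics/side0.png

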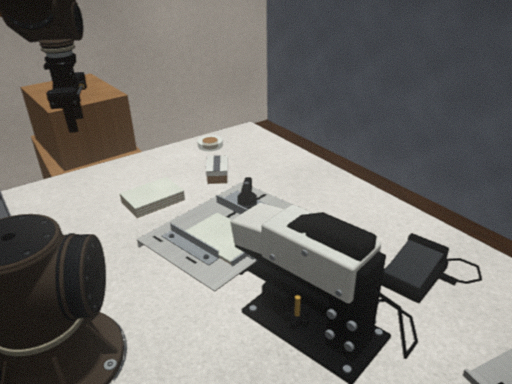

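```bash
python3 - <<'E'
from h import *
import cv2
for n,(x,y,w,h) in {"top":(220,170,130,130),"side":(150,150,160,150)}.items():
    im=cv2.imread(f"pics/{n}0.png"); cv2.imwrite(f"pics/{n}0z.png",cv2.resize(im[y:y+h,x:x+w],None,fx=4.5 if n=="top" else 4,fy=4.5 if n=="top" else 4,interpolation=cv2.INTER_CUBIC))
# triangulate
P=dict(stapler=((305.7,251.7),(248.2,286.7),0),lay=((284.1,276.8),(193.3,239.4),111),stop=((316,247.8),(251.7,247.1),107),guide=((261.2,211.2),(242.9,207.1),100),knob=((263.8,214.8),(248.2,204.4),100),bar=((267,209.3),(245.2,189.3),144),collar=((264.7,212.1),(247,203.3),100),pad=((287.4,256.6),(225.3,238.9),100))
for k,(a,b,z) in P.items():
    print(k,tri([("top",a),("side",b)]).round(1),ray("top",a,z).round(1),ray("side",b,z).round(1))
E
```

```text
stapler [399.  -37.1  -7. ] [395.4 -34.5   0. ] [398.2 -44.8   0. ]
lay [319.1  39.1 112.6] [318.6  39.2 111. ] [320.4  41.  111. ]
stop [403.7 -50.  108.2] [401.2 -48.8 107. ] [407.3 -49.6 107. ]
guide [497.1 110.   90.2] [500.2 107.9 100. ] [483.8  98.4 100. ]
knob [493.6  98.  103. ] [490.  100.1 100. ] [500.8 100.8 100. ]
bar [494.7  94.8 148. ] [499.1  92.8 144. ] [494.2 101.5 144. ]
collar [496.4  98.2 106.2] [497.9  97.8 100. ] [501.2 106.7 100. ]
pad [381.   26.3  92.8] [374.2  30.2 100. ] [383.   15.3 100. ]
```

View pics/top0z.png

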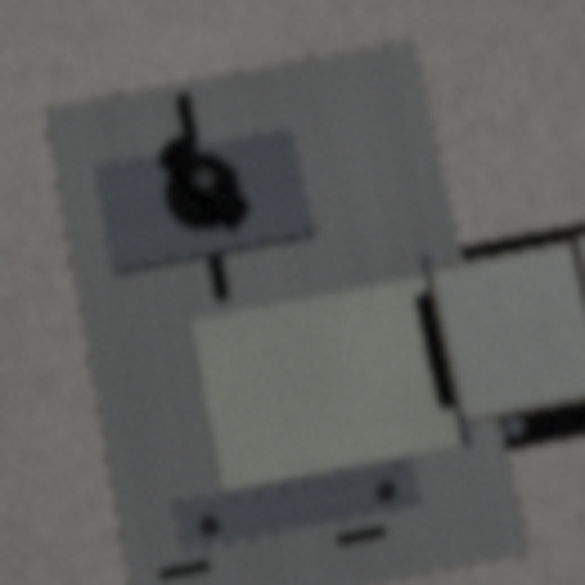

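View pics/side0z.png

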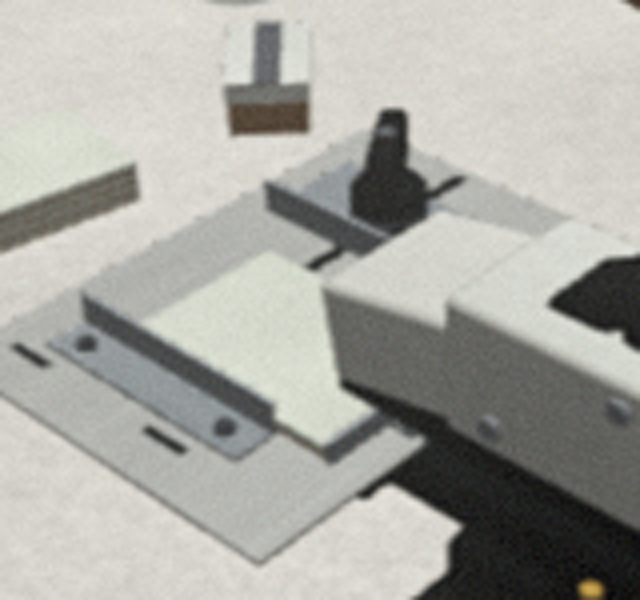

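View pics/wrist0.png

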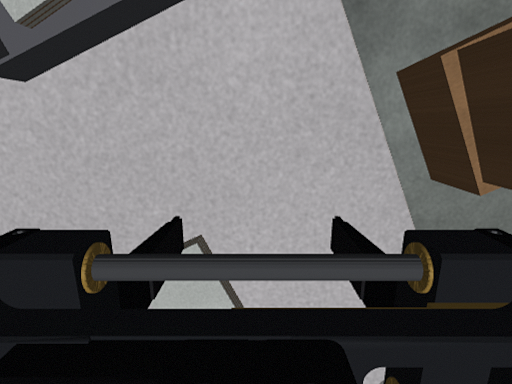

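>>> drive_tool --commands '[{"dx":20,"dy":-30,"dz":5,"yaw":5},{"dx":22,"dy":-33,"dz":5,"yaw":6},{"dx":22,"dy":-33,"dz":5,"yaw":6},{"dx":22,"dy":-33,"dz":5,"yaw":6},{"dx":22,"dy":-33,"dz":5,"yaw":6}]'

```text
t: 1.37
eef_pos: [361.0, 408.2, 240.0]
tcp_rot: [3.141, 0.0, -3.046]
ft_force: [0.9, -0.0, -0.4]
opening: 0.999
```

```bash
python3 - <<'E'
from h import *
s=env.state(); print(s["t"],s["eef_pos"],np.degrees(s["tcp_rot"]),s["joints"],s["opening"])
E
```

```text
1.3667 [361.00661777 408.21124474 239.96963636] [ 1.79990220e+02  1.04781414e-02 -1.74496198e+02] [ 7.25446181e-01  3.50701973e-01  1.72327173e+00  3.46261869e-05
  1.06737064e+00 -9.41426333e-01] 0.9991068992328561
```

>>> drive_tool --commands '[{"dx":22,"dy":-32,"dz":3,"yaw":5},{"dx":22,"dy":-32,"dz":3,"yaw":5},{"dx":22,"dy":-32,"dz":3,"yaw":5},{"dx":22,"dy":-32,"dz":3,"yaw":5},{"dx":22,"dy":-32,"dz":3,"yaw":5}]'

```text
t: 1.78
eef_pos: [471.2, 248.0, 255.1]
tcp_rot: [3.142, 0.0, -2.611]
ft_force: [-0.0, 1.0, -0.3]
opening: 1.001
```

>>> drive_tool --commands '[{"dx":24,"dy":-34,"yaw":5},{"dx":24,"dy":-34,"yaw":5},{"dx":22,"dy":-32,"yaw":5},{"dx":0,"dy":0}]'

```text
invalid input
```

```bash
python3 - <<'E'
from h import *
s=env.state(); print(s["t"],s["eef_pos"],np.degrees(s["tcp_rot"]),s["joints"],s["opening"])
im=save("wrist","pics/w1.png"); K,R,t=cal("wrist"); print(-R.T@t,R)
for q in ["knob","grip_bar","collar","guide","pad"]:
    r=env.place_of(q,"wrist")
    print(q,[(np.round(d["pixel"],1),round(d["conf"],2)) for d in r[:2]])
    z=144 if q=="grip_bar" else 100
    if r: print(ray("wrist",r[0]["pixel"],z))
r=env.trace("knob","wrist")
if r: m=r[0]["pixels"]; np.save("km.npy",m); print(r[0]["conf"],m.sum(),r[0]["pixel"])
E
```

```text
1.7833 [471.21220983 248.02164714 255.06563649] [ 1.79997920e+02  2.86140005e-02 -1.49576403e+02] [ 3.60367101e-01  3.17363396e-01  1.73124033e+00  1.35812735e-04
  1.09250294e+00 -1.74148365e+00] 1.0011405882064006
[414.49423166 208.3906908  425.98589223] [[-0.51260755  0.8586211  -0.00181822]
 [ 0.83158747  0.49699311  0.24791154]
 [ 0.21376573  0.12556932 -0.96878097]]
knob [(array([132. , 133.1]), 0.65)]
[493.98538157  96.01790301 100.        ]
grip_bar [(array([112.7, 138. ]), 0.74)]
[494.61468315  99.01623934 144.        ]
collar [(array([132.2, 135.6]), 0.58)]
[493.21255654 100.43365159 100.        ]
guide [(array([132. , 135.9]), 0.89)]
[493.21344851 101.23246372 100.        ]
pad []
0.85 2864 [116.0, 133.4]
```

View pics/w1.png

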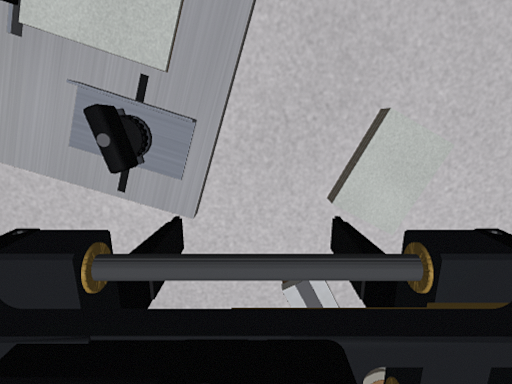

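```bash
python3 - <<'E'
import cv2
im=cv2.imread("pics/w1.png")[80:200,50:210]; cv2.imwrite("pics/w1z.png",cv2.resize(im,None,fx=5,fy=5,interpolation=cv2.INTER_CUBIC))
E
```

```text
(no output)
```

View pics/w1z.png

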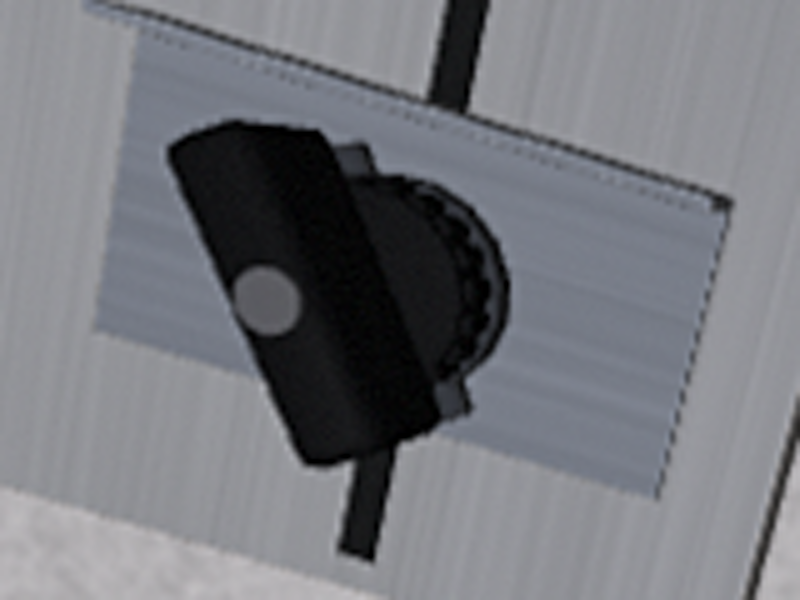

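```bash
python3 - <<'E'
from h import *
n="wrist"
f=lambda a,z: ray(n,(50+a[0]/5,80+a[1]/5),z)[:2]
print("disc",f((266,300),161))
a,b=f((170,155),161),f((308,463),161);print("bar",a,b,np.degrees(np.arctan2(*(b-a)[::-1])),np.linalg.norm(b-a))
a,b=f((335,140),127),f((432,400),127);print("bar lo",a,b,np.degrees(np.arctan2(*(b-a)[::-1])),np.linalg.norm(b-a))
a,b=f((90,5),122),f((735,205),122);print("guide",a,b,np.degrees(np.arctan2(*(b-a)[::-1])),np.linalg.norm(b-a))
a,b=ray(n,(167,70.5),108)[:2],ray(n,(22,26),108)[:2];print("pad edge",a,b,np.degrees(np.arctan2(*(b-a)[::-1])))
a,b=ray(n,(195,217),100)[:2],ray(n,(3,164),100)[:2];print("table",a,b,np.degrees(np.arctan2(*(b-a)[::-1])))
K,R,t=cal("wrist")
# top cam: lay & pad edge
E
```

```text
disc [494.08465128 102.05965893]
bar [478.92659287  77.31748893] [518.29829897 120.63146562] 47.729669042583126 58.53402273655891
bar lo [468.4141978   87.16618702] [506.70083972 125.68751938] 45.17506945502453 54.311692994291214
guide [470.09010561  32.27593362] [439.69341132 161.76390579] 103.21072150250765 133.00787179629083
pad edge [411.48612322 109.0498945 ] [447.12859024 -34.72552202] -76.07685257968778
table [543.16189524 207.19157474] [596.96757821 -13.42619354] -76.29390399245212
```

>>> drive_tool --commands '[{"dx":6,"dy":-37,"dz":0,"yaw":4},{"dx":6,"dy":-37,"dz":0,"yaw":4},{"dx":6,"dy":-37,"dz":-15,"yaw":4},{"dx":5,"dy":-36,"dz":-20,"yaw":5},{"dx":0,"dy":0,"dz":-20,"yaw":0}]'

```text
t: 2.55
eef_pos: [493.9, 99.6, 199.4]
tcp_rot: [-3.14, 0.001, -2.313]
ft_force: [0.1, 0.5, -0.9]
opening: 1.0
```

```bash
python3 - <<'E'
from h import *
s=env.state(); print(s["t"],s["eef_pos"],np.degrees(s["tcp_rot"]),s["joints"],s["opening"])
im=save("wrist","pics/w2.png")
for q in ["knob","grip_bar"]:
    r=env.place_of(q,"wrist")
    print(q,[(np.round(d["pixel"],1),round(d["conf"],2)) for d in r[:2]])
    z=144 if q=="grip_bar" else 100
    if r: print(ray("wrist",r[0]["pixel"],z))
E
```

```text
2.55 [493.94783051  99.56305201 199.40798859] [-1.79907449e+02  3.19253349e-02 -1.32516584e+02] [ 6.81683245e-02  3.37662160e-01  1.87008888e+00 -9.78941226e-04
  9.32324689e-01 -2.33078668e+00] 0.9995692575746726
knob []
grip_bar [(array([255. , 212.1]), 0.91), (array([362.2,   4.4]), 0.49)]
[495.79027183 105.13257939 144.        ]
```

View pics/w2.png

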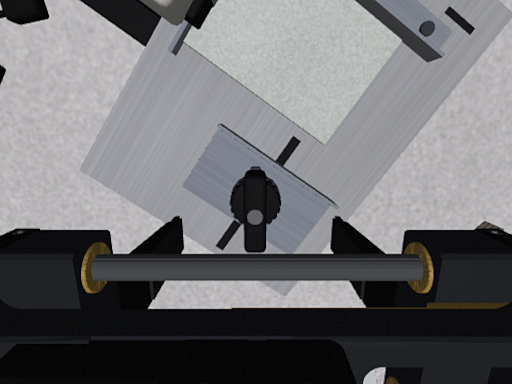

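```bash
python3 - <<'E'
from h import *
n="wrist"
print(ray(n,(255,217),161), ray(n,(256,168),161), ray(n,(255,250),161))
a,b=ray(n,(220,125),122)[:2],ray(n,(337,206),122)[:2];print("guide",a,b,np.degrees(np.arctan2(*(b-a)[::-1])),np.linalg.norm(b-a))
a,b=ray(n,(325,143),108)[:2],ray(n,(186,44),108)[:2];print("pad edge",a,b,np.degrees(np.arctan2(*(b-a)[::-1])))
a,b=ray(n,(429,62),122)[:2],ray(n,(350,0),122)[:2];print("lay",a,b,np.degrees(np.arctan2(*(b-a)[::-1])))
a,b=ray(n,(285,296),100)[:2],ray(n,(80,171),100)[:2];print("table",a,b,np.degrees(np.arctan2(*(b-a)[::-1])))
E
```

```text
[494.73517877 104.09422482 161.        ] [468.06467553  76.56704789 161.        ] [513.684407   124.42609827 161.        ]
guide [469.56138485  33.26735095] [441.93227721 156.93953152] 102.59342537768102 126.72085793388494
pad edge [412.01408566 108.66758591] [445.29116974 -34.25784246] -76.89342312887223
lay [311.07268733 113.01710379] [330.52625704  34.89641836] -76.01664559287937
table [546.61144909 206.95921644] [600.41832315 -29.45116219] -77.17793436129129
```

>>> drive_tool --commands '[{"dx":0.5,"dy":2,"dz":-22,"yaw":0},{"dx":0,"dy":0,"dz":-22,"yaw":0},{"dx":0,"dy":0,"dz":-16,"yaw":0},{"dx":0,"dy":0,"dz":-6,"yaw":0},{"dx":0,"dy":0,"dz":0,"yaw":0}]'

```text
t: 3.12
eef_pos: [493.7, 106.1, 133.6]
tcp_rot: [3.141, -0.001, -2.317]
ft_force: [0.9, -0.8, 0.1]
opening: 1.0
```

>>> drive_tool --commands '[{"dx":0,"dy":0,"dz":0,"yaw":0},{"dx":0,"dy":0,"dz":0,"yaw":0},{"dx":0,"dy":0,"dz":0,"yaw":0},{"dx":0,"dy":0,"dz":0,"yaw":0},{"dx":0,"dy":0,"dz":0,"yaw":0}]' --grip 0

```text
t: 3.53
eef_pos: [494.1, 104.8, 134.2]
tcp_rot: [-3.141, 0.001, -2.318]
ft_force: [0.6, 0.4, -0.3]
opening: 0.707
```

```bash
python3 - <<'E'
from h import *
s=env.state(); print(s["t"],s["eef_pos"],np.degrees(s["tcp_rot"]),s["ft_force"],s["moment"],s["opening"])
im=save("wrist","pics/w3.png")
E
```

```text
3.5333 [494.12948974 104.80332777 134.20541951] [-1.79968982e+02  3.89954681e-02 -1.32827078e+02] [ 0.59891021  0.42905123 -0.2533434 ] [0.03638979 0.03065015 0.04505434] 0.7066436936350515
```

View pics/w3.png

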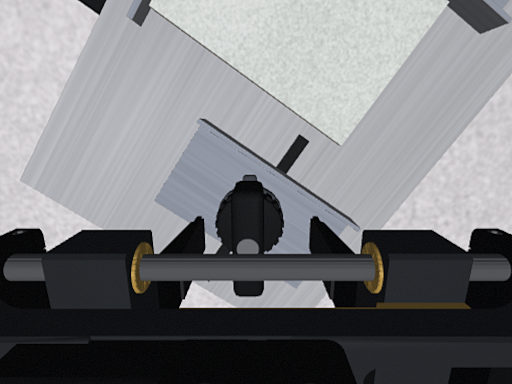

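```bash
python3 - <<'E'
from h import *
n="wrist"
print(ray(n,(248,247),161), proj(n,[494.1,104.8,134.2]),proj(n,[494.1,104.8,161]))
im=cv2.imread("pics/w3.png")[160:310,150:360]; cv2.imwrite("pics/w3z.png",cv2.resize(im,None,fx=3.8,fy=3.8,interpolation=cv2.INTER_CUBIC))
E
```

```text
[495.3029202  99.4521377 161.       ] [[256.3052557 233.6256448]] [[256.23044969 252.18662973]]
```

View pics/w3z.png

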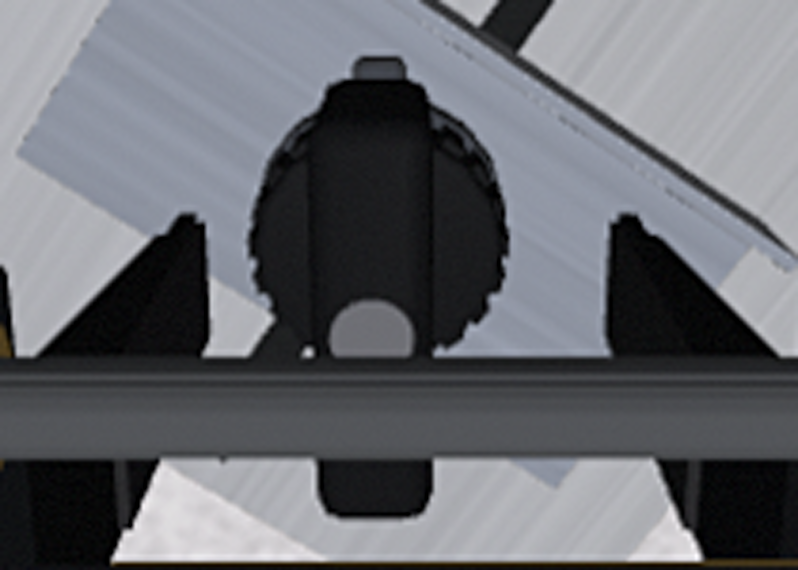

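>>> drive_tool --commands '[{"dx":1,"dy":-5,"dz":0,"yaw":0},{"dx":0,"dy":0,"dz":0,"yaw":0},{"dx":0,"dy":0,"dz":0,"yaw":0},{"dx":0,"dy":0,"dz":0,"yaw":0},{"dx":0,"dy":0,"dz":0,"yaw":0}]'

```text
t: 4.0
eef_pos: [495.0, 99.7, 133.6]
tcp_rot: [3.141, -0.0, -2.318]
ft_force: [0.1, -0.2, 0.0]
opening: 0.315
```

>>> drive_tool --commands '[{"dx":0,"dy":0,"dz":0,"yaw":0},{"dx":0,"dy":0,"dz":0,"yaw":0},{"dx":0,"dy":0,"dz":0,"yaw":0},{"dx":0,"dy":0,"dz":0,"yaw":0},{"dx":0,"dy":0,"dz":0,"yaw":0}]'

```text
t: 4.42
eef_pos: [495.6, 99.4, 133.8]
tcp_rot: [-3.14, 0.0, -2.318]
ft_force: [3.2, -4.9, -0.4]
opening: 0.186
```

```bash
python3 - <<'E'
from h import *
s=env.state(); print(s["t"],s["eef_pos"],np.degrees(s["tcp_rot"]),s["ft_force"],s["moment"],s["opening"])
im=save("wrist","pics/w4.png")
E
```

```text
4.4167 [495.57310429  99.36176607 133.78950917] [-1.79919316e+02  2.40526976e-02 -1.32793147e+02] [ 3.17816289 -4.89827555 -0.36633806] [-0.77631351 -0.46221243  0.10014784] 0.18610788768373418
```

View pics/w4.png

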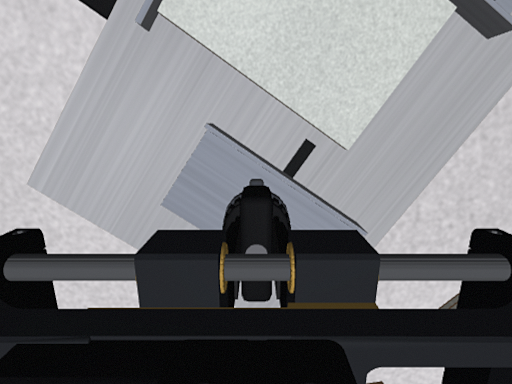

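>>> drive_tool --commands '[{"dx":-3.9,"dy":-0.9,"dz":0,"yaw":0},{"dx":-6.8,"dy":-1.6,"dz":0,"yaw":0},{"dx":-6.8,"dy":-1.6,"dz":0,"yaw":0},{"dx":-6.8,"dy":-1.6,"dz":0,"yaw":0},{"dx":-4.9,"dy":-1.1,"dz":0,"yaw":0}]'

```text
t: 4.88
eef_pos: [467.4, 92.8, 133.9]
tcp_rot: [-3.138, 0.003, -2.318]
ft_force: [9.8, -2.2, -7.8]
opening: 0.187
```

>>> drive_tool --commands '[{"dx":-1,"dy":-0.2,"dz":0,"yaw":0},{"dx":-1,"dy":-0.2,"dz":0,"yaw":0},{"dx":-1,"dy":-0.3,"dz":0,"yaw":0},{"dx":-1,"dy":-0.2,"dz":0,"yaw":0},{"dx":0,"dy":0,"dz":0,"yaw":0}]'

```text
t: 5.3
eef_pos: [463.5, 91.9, 133.8]
tcp_rot: [-3.139, 0.003, -2.318]
ft_force: [7.9, -2.2, -6.5]
opening: 0.186
```

```bash
python3 - <<'E'
from h import *
s=env.state(); print(s["t"],s["eef_pos"],np.degrees(s["tcp_rot"]),s["ft_force"],s["moment"],s["opening"])
im=save("wrist","pics/w5.png")
E
```

```text
5.3 [463.4777301   91.92320002 133.84400541] [-1.79826480e+02  1.53553676e-01 -1.32809031e+02] [ 7.90271837 -2.20647439 -6.45349482] [-0.30809638 -1.43706321  0.08904274] 0.1864504257858733
```

View pics/w5.png

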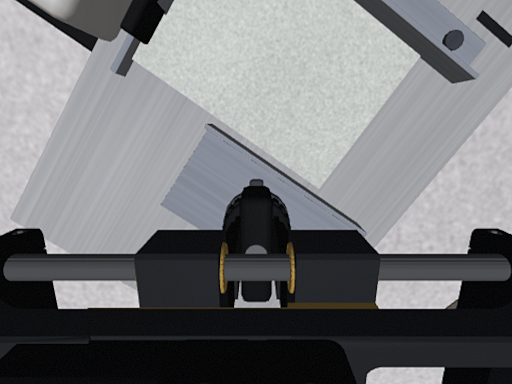

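>>> drive_tool --commands '[{"dx":-1,"dy":-0.3,"dz":0,"yaw":0},{"dx":-1,"dy":-0.4,"dz":0,"yaw":0},{"dx":-1,"dy":-0.3,"dz":0,"yaw":0},{"dx":-1,"dy":-0.4,"dz":0,"yaw":0},{"dx":-1,"dy":-0.2,"dz":0,"yaw":0}]'

```text
t: 5.77
eef_pos: [458.5, 90.7, 133.8]
tcp_rot: [-3.139, 0.003, -2.318]
ft_force: [8.4, 0.7, -5.8]
opening: 0.185
```

>>> drive_tool --commands '[{"dx":-0.5,"dy":-0.1,"dz":0,"yaw":0},{"dx":-0.5,"dy":-0.1,"dz":0,"yaw":0},{"dx":-0.5,"dy":-0.1,"dz":0,"yaw":0},{"dx":-0.5,"dy":-0.1,"dz":0,"yaw":0}]'

```text
t: 6.1
eef_pos: [456.8, 90.2, 133.9]
tcp_rot: [-3.139, 0.003, -2.318]
ft_force: [8.8, 1.3, -7.0]
opening: 0.186
```

```bash
python3 - <<'E'
from h import *
s=env.state(); print(s["t"],s["eef_pos"],np.degrees(s["tcp_rot"]),s["ft_force"],s["moment"],s["opening"])
im=save("wrist","pics/w6.png")
E
```

```text
6.1 [456.75527374  90.24911345 133.85035346] [-179.82808628    0.19363818 -132.81978695] [ 8.75922521  1.3193071  -6.98715433] [ 0.39783762 -1.71761821  0.13419987] 0.1858311496065205
```

View pics/w6.png

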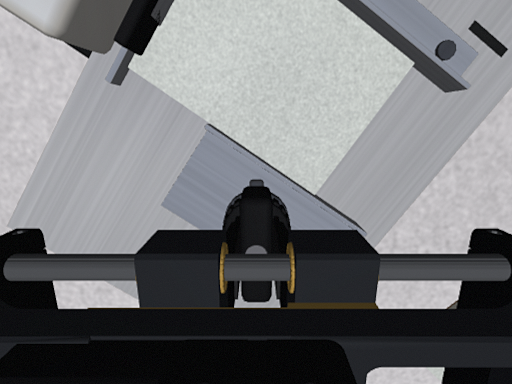

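>>> drive_tool --commands '[{"dx":-0.5,"dy":-0.1,"dz":0,"yaw":0},{"dx":-0.5,"dy":-0.1,"dz":0,"yaw":0},{"dx":0,"dy":0,"dz":0,"yaw":0}]'

```text
t: 6.4
eef_pos: [455.8, 90.1, 133.9]
tcp_rot: [-3.138, 0.004, -2.318]
ft_force: [9.7, 1.7, -6.5]
opening: 0.188
```

>>> drive_tool --commands '[{"dx":-0.5,"dy":-0.1,"dz":0,"yaw":0},{"dx":-0.5,"dy":-0.1,"dz":0,"yaw":0},{"dx":0,"dy":0,"dz":0,"yaw":0}]'

```text
t: 6.65
eef_pos: [455.7, 90.0, 133.9]
tcp_rot: [-3.137, 0.005, -2.318]
ft_force: [12.7, 2.2, -10.7]
opening: 0.187
```

>>> drive_tool --commands '[{"dx":-0.5,"dy":-0.1,"dz":0,"yaw":0},{"dx":0,"dy":0,"dz":0,"yaw":0}]'

```text
t: 6.82
eef_pos: [455.6, 89.9, 133.9]
tcp_rot: [-3.137, 0.006, -2.318]
ft_force: [15.2, 2.6, -12.1]
opening: 0.188
```

```bash
python3 - <<'E'
from h import *
s=env.state(); print(s["t"],s["eef_pos"],np.degrees(s["tcp_rot"]),s["ft_force"],s["moment"],s["opening"])
im=save("wrist","pics/w7.png"); sd=save("side","pics/s7.png"); tp=save("top","pics/t7.png")
a=cv2.resize(im[:240,80:480,::-1],None,fx=2,fy=2,interpolation=cv2.INTER_CUBIC); cv2.imwrite("pics/w7z.png",a)
b=cv2.resize(sd[170:280,150:310,::-1],None,fx=5,fy=5,interpolation=cv2.INTER_CUBIC); cv2.imwrite("pics/s7z.png",b)
E
```

```text
6.8167 [455.56060321  89.85696434 133.93188335] [-179.71236579    0.32169221 -132.82465465] [ 15.15518115   2.56766764 -12.08478749] [ 0.52658504 -2.80718874  0.14955709] 0.18781058082105245
```

View pics/w7z.png

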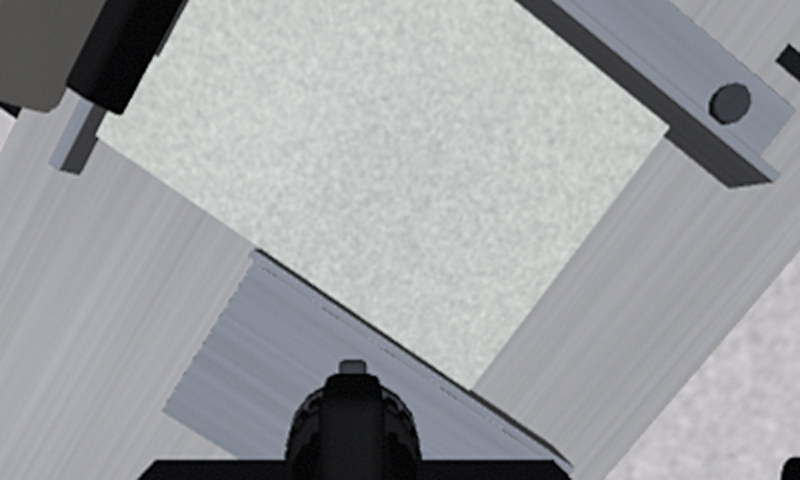

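View pics/s7z.png

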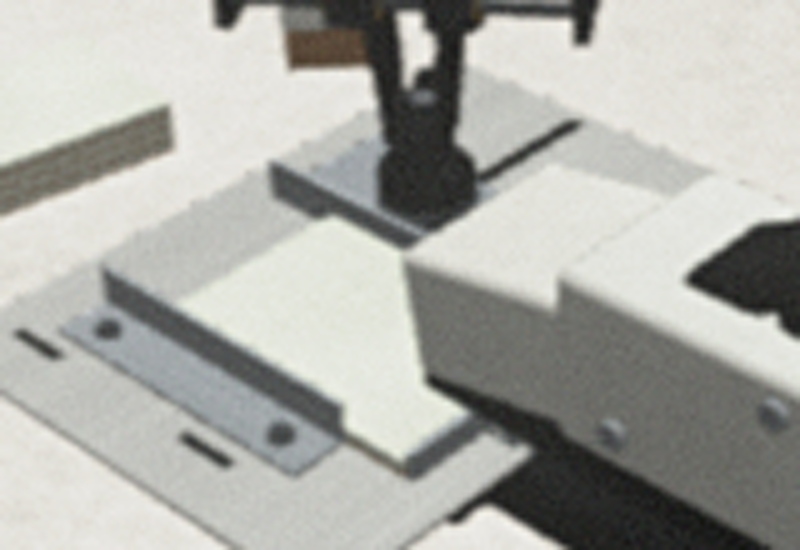

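```bash
python3 - <<'E'
from h import *
im=cv2.imread("pics/w7.png")[20:100,90:170]; cv2.imwrite("pics/w7c.png",cv2.resize(im,None,fx=7,fy=7,interpolation=cv2.INTER_CUBIC))
im=cv2.imread("pics/s7.png")[235:275,220:260]; cv2.imwrite("pics/s7c.png",cv2.resize(im,None,fx=12,fy=12,interpolation=cv2.INTER_CUBIC))
E
```

```text
(no output)
```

View pics/w7c.png

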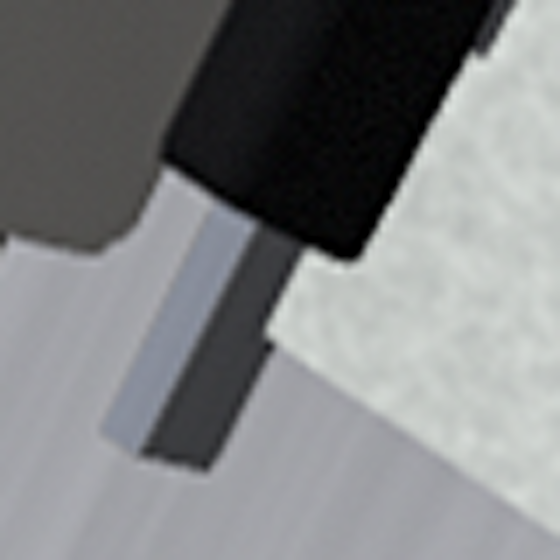

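View pics/s7c.png

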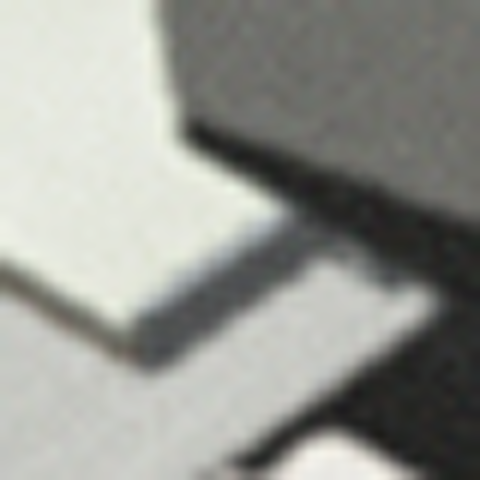

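```bash
python3 - <<'E'
from h import *
n="wrist"; th=np.radians(-76.7); ex=np.array([np.cos(th),np.sin(th)]); ey=np.array([-ex[1],ex[0]])
f=lambda a,z: ray(n,(90+a[0]/7,20+a[1]/7),z)[:2]
for nm,a,z in [("stop top",(143,455),114),("stop top in",(258,228),114),("stop bot",(210,468),100),("pad corner top",(268,333),108),("pad corner top in",(303,255),108)]:
    p=f(a,z); print(nm,p,p@ex,p@ey)
E
```

```text
stop top [460.48737312 -40.36578338] 145.21812673757802 438.85044484061103
stop top in [438.5502614  -45.54420275] 145.2110282741801 416.31041717050635
stop bot [460.58725119 -41.0057112 ] 145.8638678894721 438.80042884623475
pad corner top [445.61407212 -41.82100856] 143.212722147205 424.0412883677653
pad corner top in [438.26784358 -43.95150071] 143.59607415527506 416.4019748062814
```

```bash
cat > st.py <<'E'
from h import *
s=env.state(); print(round(s["t"],2),s["eef_pos"].round(2),"yaw",np.degrees(s["tcp_rot"])[2].round(2),"F",s["ft_force"].round(1),"M",s["moment"].round(3),"op",round(s["opening"],3),"j6",s["joints"][5].round(3),"tau6",s["tau"][5].round(3))
E
python3 st.py
```

```text
6.97 [455.52  89.84 133.91] yaw -132.83 F [ 15.2   1.6 -13.1] M [ 0.554 -2.803  0.099] op 0.19 j6 -2.342 tau6 0.094
```

>>> drive_tool --commands '[{"dx":0,"dy":0,"dz":0,"yaw":-2},{"dx":0,"dy":0,"dz":0,"yaw":-2},{"dx":0,"dy":0,"dz":0,"yaw":-2},{"dx":0,"dy":0,"dz":0,"yaw":-2},{"dx":0,"dy":0,"dz":0,"yaw":-2}]'

```text
t: 7.38
eef_pos: [455.4, 90.0, 133.9]
tcp_rot: [-3.138, 0.006, -2.494]
ft_force: [14.4, 4.1, -10.8]
opening: 0.186
```

```bash
python3 st.py
```

```text
7.38 [455.43  90.   133.89] yaw -142.91 F [ 14.4   4.1 -10.8] M [ 0.9   -2.777  0.298] op 0.186 j6 -2.166 tau6 -0.398
```

>>> drive_tool --commands '[{"dx":0,"dy":0,"dz":0,"yaw":-3},{"dx":0,"dy":0,"dz":0,"yaw":-3},{"dx":0,"dy":0,"dz":0,"yaw":-3},{"dx":0,"dy":0,"dz":0,"yaw":-3},{"dx":0,"dy":0,"dz":0,"yaw":-3}]'

```text
t: 7.8
eef_pos: [455.3, 90.2, 133.9]
tcp_rot: [-3.14, 0.007, -2.757]
ft_force: [13.1, 5.4, -9.9]
opening: 0.187
```

```bash
python3 st.py
```

```text
7.8 [455.27  90.18 133.91] yaw -157.97 F [13.1  5.4 -9.9] M [ 1.15  -2.551  0.285] op 0.187 j6 -1.904 tau6 -0.735
```

>>> drive_tool --commands '[{"dx":0,"dy":0,"dz":0,"yaw":-2},{"dx":0,"dy":0,"dz":0,"yaw":-2}]'

```text
t: 7.97
eef_pos: [455.3, 90.2, 133.9]
tcp_rot: [-3.141, 0.007, -2.826]
ft_force: [13.5, 6.9, -10.8]
opening: 0.192
```

```bash
python3 st.py
```

```text
7.97 [455.26  90.21 133.94] yaw -161.92 F [ 13.5   6.9 -10.8] M [ 1.394 -2.602  0.328] op 0.192 j6 -1.835 tau6 -0.327
```

>>> drive_tool --commands '[{"dx":0,"dy":0,"dz":0,"yaw":-2},{"dx":0,"dy":0,"dz":0,"yaw":-2}]'

```text
t: 8.13
eef_pos: [455.3, 90.3, 133.9]
tcp_rot: [-3.141, 0.007, -2.896]
ft_force: [12.8, 7.2, -10.7]
opening: 0.19
```

```bash
python3 st.py
```

```text
8.13 [455.25  90.3  133.93] yaw -165.92 F [ 12.8   7.2 -10.7] M [ 1.537 -2.576  0.253] op 0.19 j6 -1.765 tau6 -0.388
```

>>> drive_tool --commands '[{"dx":0,"dy":0,"dz":0,"yaw":-2},{"dx":0,"dy":0,"dz":0,"yaw":-2}]'

```text
t: 8.3
eef_pos: [455.2, 90.3, 133.9]
tcp_rot: [3.141, 0.007, -2.966]
ft_force: [12.9, 6.6, -10.5]
opening: 0.191
```

```bash
python3 st.py; python3 -c "
from h import *
save('wrist','pics/w8.png')"
```

```text
8.3 [455.21  90.34 133.93] yaw -169.92 F [ 12.9   6.6 -10.5] M [ 1.602 -2.496  0.369] op 0.191 j6 -1.695 tau6 -0.387
```

View pics/w8.png

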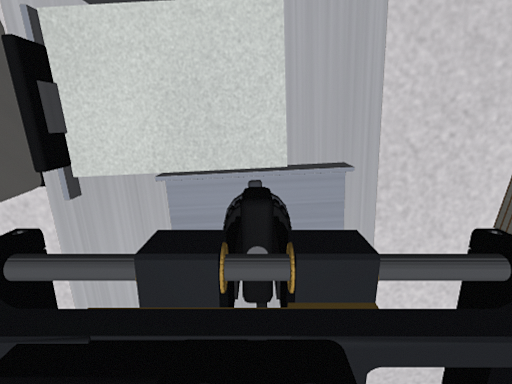

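>>> drive_tool --commands '[{"dx":0,"dy":0,"dz":0,"yaw":-2},{"dx":0,"dy":0,"dz":0,"yaw":-2}]'

```text
t: 8.52
eef_pos: [455.2, 90.4, 133.9]
tcp_rot: [3.141, 0.007, -3.035]
ft_force: [13.0, 7.8, -10.0]
opening: 0.189
```

```bash
python3 st.py
```

```text
8.52 [455.19  90.42 133.95] yaw -173.91 F [ 13.    7.8 -10. ] M [ 1.812 -2.524  0.303] op 0.189 j6 -1.625 tau6 -0.48
```

>>> drive_tool --commands '[{"dx":0,"dy":0,"dz":0,"yaw":-2},{"dx":0,"dy":0,"dz":0,"yaw":-2}]'

```text
t: 8.68
eef_pos: [455.2, 90.5, 133.9]
tcp_rot: [3.14, 0.007, -3.105]
ft_force: [13.2, 8.5, -11.2]
opening: 0.189
```

```bash
python3 st.py
```

```text
8.68 [455.22  90.48 133.94] yaw -177.93 F [ 13.2   8.5 -11.2] M [ 1.909 -2.568  0.333] op 0.189 j6 -1.556 tau6 -0.383
```

>>> drive_tool --commands '[{"dx":0,"dy":0,"dz":0,"yaw":-2},{"dx":0,"dy":0,"dz":0,"yaw":-2}]'

```text
t: 8.85
eef_pos: [455.2, 90.5, 134.0]
tcp_rot: [3.14, 0.007, 3.108]
ft_force: [12.9, 9.1, -10.5]
opening: 0.19
```

```bash
python3 st.py
```

```text
8.85 [455.2   90.5  133.96] yaw 178.07 F [ 12.9   9.1 -10.5] M [ 1.967 -2.534  0.324] op 0.19 j6 -1.486 tau6 -0.381
```

>>> drive_tool --commands '[{"dx":0,"dy":0,"dz":0,"yaw":-2},{"dx":0,"dy":0,"dz":0,"yaw":-2}]'

```text
t: 9.02
eef_pos: [455.2, 90.6, 133.9]
tcp_rot: [3.139, 0.007, 3.038]
ft_force: [12.3, 10.0, -10.9]
opening: 0.189
```

```bash
python3 st.py; python3 -c "
from h import *
im=save('wrist','pics/w9.png'); cv2.imwrite('pics/w9z.png',cv2.resize(im[150:310,180:340,::-1],None,fx=3.5,fy=3.5,interpolation=cv2.INTER_CUBIC))"
```

```text
9.02 [455.21  90.56 133.94] yaw 174.07 F [ 12.3  10.  -10.9] M [ 2.148 -2.541  0.356] op 0.189 j6 -1.416 tau6 -0.379
```

View pics/w9z.png

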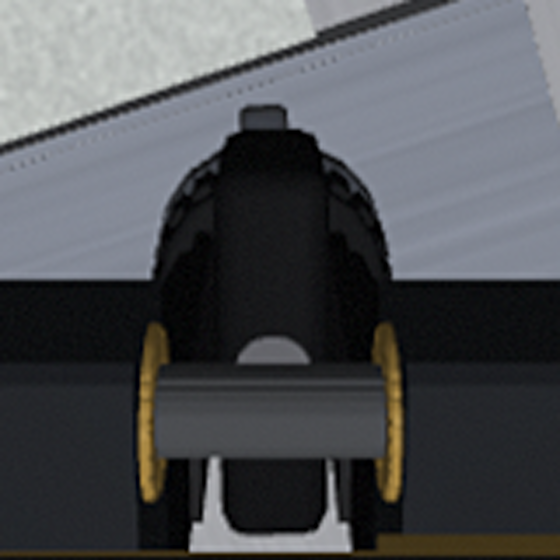

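>>> drive_tool --commands '[{"dx":-0.1,"dy":0.4,"dz":0,"yaw":-2},{"dx":-0.1,"dy":0.4,"dz":0,"yaw":-2}]'

```text
t: 9.23
eef_pos: [455.2, 90.9, 134.0]
tcp_rot: [3.139, 0.007, 2.969]
ft_force: [13.7, 2.0, -10.9]
opening: 0.186
```

```bash
python3 st.py
```

```text
9.23 [455.16  90.94 133.96] yaw 170.11 F [ 13.7   2.  -10.9] M [ 0.566 -2.769  0.332] op 0.186 j6 -1.344 tau6 -0.503
```

>>> drive_tool --commands '[{"dx":0,"dy":0.2,"dz":0,"yaw":-2},{"dx":0,"dy":0,"dz":0,"yaw":-2}]'

```text
t: 9.4
eef_pos: [455.2, 91.0, 134.0]
tcp_rot: [3.139, 0.007, 2.899]
ft_force: [13.7, 4.1, -10.3]
opening: 0.186
```

```bash
python3 st.py
```

```text
9.4 [455.18  91.02 133.96] yaw 166.1 F [ 13.7   4.1 -10.3] M [ 0.856 -2.65   0.312] op 0.186 j6 -1.274 tau6 -0.375
```

>>> drive_tool --commands '[{"dx":0,"dy":0,"dz":0,"yaw":-2},{"dx":0,"dy":0,"dz":0,"yaw":-2}]'

```text
t: 9.57
eef_pos: [455.2, 91.1, 134.0]
tcp_rot: [3.138, 0.007, 2.829]
ft_force: [14.2, 4.5, -11.3]
opening: 0.189
```

```bash
python3 st.py
```

```text
9.57 [455.2   91.05 133.97] yaw 162.09 F [ 14.2   4.5 -11.3] M [ 0.999 -2.73   0.302] op 0.189 j6 -1.204 tau6 -0.382
```

>>> drive_tool --commands '[{"dx":0,"dy":0,"dz":0,"yaw":-2},{"dx":0,"dy":0,"dz":0,"yaw":-2}]'

```text
t: 9.73
eef_pos: [455.3, 91.1, 134.0]
tcp_rot: [3.138, 0.006, 2.759]
ft_force: [14.9, 4.6, -11.7]
opening: 0.19
```

```bash
python3 st.py; python3 -c "
from h import *
im=save('wrist','pics/w10.png'); cv2.imwrite('pics/w10z.png',cv2.resize(im[150:310,180:340,::-1],None,fx=3.5,fy=3.5,interpolation=cv2.INTER_CUBIC))"
```

```text
9.73 [455.29  91.13 133.97] yaw 158.09 F [ 14.9   4.6 -11.7] M [ 1.1   -2.804  0.339] op 0.19 j6 -1.134 tau6 -0.38
```

View pics/w10z.png

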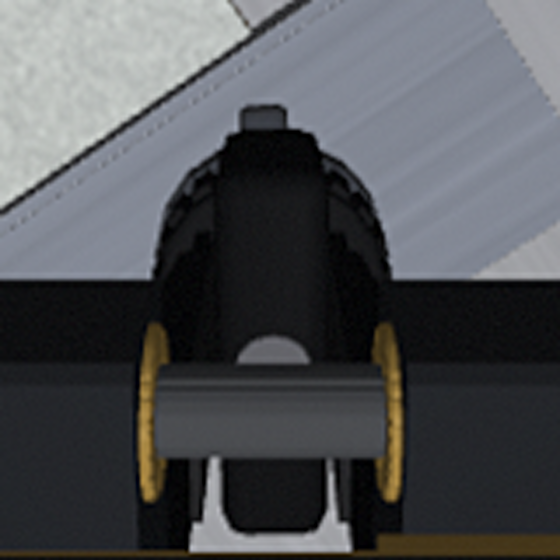

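Not bitten yet (69° turned, ear still aligned). Continuing.

>>> drive_tool --commands '[{"dx":0,"dy":0.2,"dz":0,"yaw":-2},{"dx":0,"dy":0,"dz":0,"yaw":-2}]'

```text
t: 9.95
eef_pos: [455.3, 91.2, 134.0]
tcp_rot: [3.138, 0.006, 2.69]
ft_force: [14.3, 4.0, -11.7]
opening: 0.189
```

```bash
python3 st.py
```

```text
9.95 [455.3   91.23 133.97] yaw 154.11 F [ 14.3   4.  -11.7] M [ 0.912 -2.786  0.283] op 0.189 j6 -1.064 tau6 -0.47
```

>>> drive_tool --commands '[{"dx":0,"dy":0.2,"dz":0,"yaw":-2},{"dx":0,"dy":0,"dz":0,"yaw":-2}]'

```text
t: 10.12
eef_pos: [455.3, 91.3, 134.0]
tcp_rot: [3.137, 0.006, 2.62]
ft_force: [14.3, 2.5, -11.3]
opening: 0.184
```

```bash
python3 st.py
```

```text
10.12 [455.32  91.34 133.98] yaw 150.11 F [ 14.3   2.5 -11.3] M [ 0.678 -2.855  0.441] op 0.184 j6 -0.994 tau6 -0.236
```

>>> drive_tool --commands '[{"dx":0,"dy":0.1,"dz":0,"yaw":-2},{"dx":0,"dy":0,"dz":0,"yaw":-2}]'

```text
t: 10.28
eef_pos: [455.4, 91.4, 134.0]
tcp_rot: [3.137, 0.006, 2.55]
ft_force: [14.8, 2.6, -11.6]
opening: 0.192
```

```bash
python3 st.py
```

```text
10.28 [455.37  91.41 133.98] yaw 146.11 F [ 14.8   2.6 -11.6] M [ 0.613 -2.867  0.446] op 0.192 j6 -0.924 tau6 -0.272
```

>>> drive_tool --commands '[{"dx":0,"dy":0,"dz":0,"yaw":-2},{"dx":0,"dy":0,"dz":0,"yaw":-2}]'

```text
t: 10.45
eef_pos: [455.5, 91.5, 134.0]
tcp_rot: [3.136, 0.006, 2.48]
ft_force: [15.1, 4.2, -12.0]
opening: 0.188
```

```bash
python3 st.py; python3 -c "
from h import *
im=save('wrist','pics/w11.png'); cv2.imwrite('pics/w11z.png',cv2.resize(im[150:310,180:340,::-1],None,fx=3.5,fy=3.5,interpolation=cv2.INTER_CUBIC))"
```

```text
10.45 [455.46  91.5  133.98] yaw 142.09 F [ 15.1   4.2 -12. ] M [ 0.832 -2.986  0.102] op 0.188 j6 -0.854 tau6 -0.548
```

View pics/w11z.png

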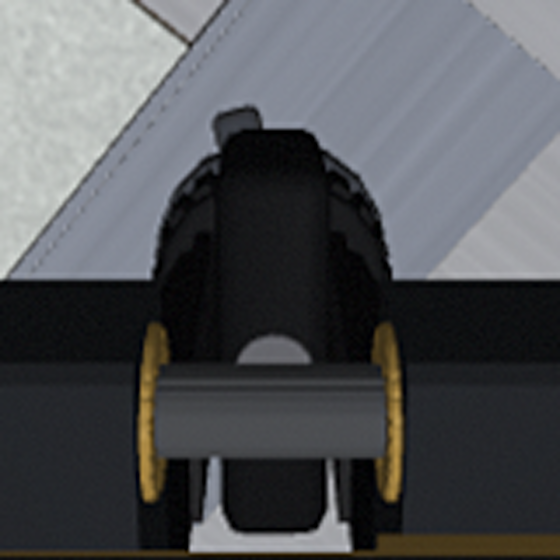

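>>> drive_tool --commands '[{"dx":0,"dy":0.1,"dz":0,"yaw":-2},{"dx":0,"dy":0,"dz":0,"yaw":-2},{"dx":0,"dy":0,"dz":0,"yaw":0}]'

```text
t: 10.75
eef_pos: [455.5, 91.6, 134.0]
tcp_rot: [3.135, 0.005, 2.409]
ft_force: [15.3, 2.7, -11.5]
opening: 0.185
```

```bash
python3 st.py
```

```text
10.75 [455.52  91.59 133.98] yaw 138.01 F [ 15.3   2.7 -11.5] M [ 0.703 -2.983 -0.138] op 0.185 j6 -0.783 tau6 0.448
```

>>> drive_tool --commands '[{"dx":0,"dy":0.1,"dz":0,"yaw":-2},{"dx":0,"dy":0,"dz":0,"yaw":-2},{"dx":0,"dy":0,"dz":0,"yaw":0}]'

```text
t: 11.0
eef_pos: [455.6, 91.7, 134.0]
tcp_rot: [3.135, 0.005, 2.339]
ft_force: [16.1, 2.7, -12.1]
opening: 0.189
```

```bash
python3 st.py
```

```text
11.0 [455.59  91.67 133.98] yaw 134.01 F [ 16.1   2.7 -12.1] M [ 0.626 -3.094 -0.145] op 0.189 j6 -0.713 tau6 0.42
```

>>> drive_tool --commands '[{"dx":0,"dy":0,"dz":0,"yaw":-2},{"dx":0,"dy":0,"dz":0,"yaw":-1},{"dx":0,"dy":0,"dz":0,"yaw":0}]'

```text
t: 11.25
eef_pos: [455.6, 91.7, 134.0]
tcp_rot: [3.135, 0.005, 2.288]
ft_force: [15.5, 3.1, -12.4]
opening: 0.193
```

```bash
python3 st.py;python3 -c "
from h import *
im=save('wrist','pics/w12.png'); cv2.imwrite('pics/w12z.png',cv2.resize(im[150:310,180:340,::-1],None,fx=3.5,fy=3.5,interpolation=cv2.INTER_CUBIC))"; python3 st.py
```

```text
11.25 [455.62  91.66 133.98] yaw 131.07 F [ 15.5   3.1 -12.4] M [ 0.678 -3.049 -0.095] op 0.193 j6 -0.662 tau6 0.297
11.3 [455.6   91.68 133.98] yaw 131.13 F [ 15.5   3.7 -12.2] M [ 0.664 -3.126 -0.075] op 0.188 j6 -0.662 tau6 0.091
```

View pics/w12z.png

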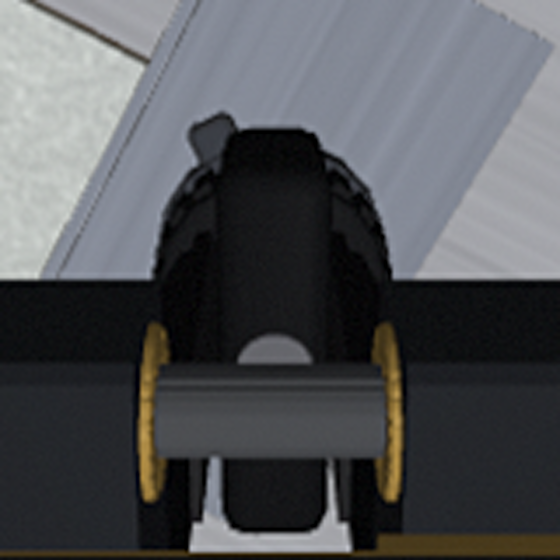

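>>> drive_tool --commands '[{"dx":0,"dy":0,"dz":0,"yaw":-1.5},{"dx":0,"dy":0,"dz":0,"yaw":-1.5},{"dx":0,"dy":0,"dz":0,"yaw":0}]'

```text
t: 11.55
eef_pos: [455.6, 91.7, 134.0]
tcp_rot: [3.135, 0.004, 2.235]
ft_force: [15.2, 3.4, -12.9]
opening: 0.186
```

```bash
python3 st.py
```

```text
11.55 [455.64  91.69 134.01] yaw 128.07 F [ 15.2   3.4 -12.9] M [ 0.702 -3.181  0.069] op 0.186 j6 -0.609 tau6 0.586
```

>>> drive_tool --commands '[{"dx":0.8,"dy":0.2,"dz":0,"yaw":0},{"dx":0.2,"dy":0,"dz":0,"yaw":0},{"dx":0,"dy":0,"dz":0,"yaw":0}]'

```text
t: 11.8
eef_pos: [455.8, 91.7, 134.0]
tcp_rot: [3.136, 0.003, 2.237]
ft_force: [12.0, 2.9, -8.9]
opening: 0.188
```

```bash
python3 st.py
```

```text
11.8 [455.82  91.74 133.95] yaw 128.18 F [12.   2.9 -8.9] M [ 0.367 -2.36   0.136] op 0.188 j6 -0.61 tau6 0.119
```

>>> drive_tool --commands '[{"dx":0.9,"dy":0.2,"dz":0,"yaw":0},{"dx":0.9,"dy":0.2,"dz":0,"yaw":0},{"dx":0.7,"dy":0.2,"dz":0,"yaw":0},{"dx":0,"dy":0,"dz":0,"yaw":0}]'

```text
t: 12.13
eef_pos: [456.1, 91.9, 133.8]
tcp_rot: [3.141, 0.001, 2.237]
ft_force: [3.3, -3.5, 0.3]
opening: 0.188
```

```bash
python3 st.py
```

```text
12.13 [456.14  91.91 133.84] yaw 128.19 F [ 3.3 -3.5  0.3] M [-0.681 -0.759  0.116] op 0.188 j6 -0.609 tau6 0.115
```

>>> drive_tool --commands '[{"dx":0,"dy":0,"dz":0,"yaw":0},{"dx":0,"dy":0,"dz":0,"yaw":0},{"dx":0,"dy":0,"dz":0,"yaw":0},{"dx":0,"dy":0,"dz":0,"yaw":0},{"dx":0,"dy":0,"dz":0,"yaw":0}]' --grip 0.7

```text
t: 12.55
eef_pos: [455.3, 92.1, 133.6]
tcp_rot: [-3.141, -0.0, 2.237]
ft_force: [0.1, 0.2, -0.2]
opening: 0.483
```

>>> drive_tool --commands '[{"dx":0,"dy":0,"dz":0,"yaw":0},{"dx":0,"dy":0,"dz":0,"yaw":0},{"dx":0,"dy":0,"dz":0,"yaw":0}]'

```text
t: 12.8
eef_pos: [455.5, 92.1, 133.6]
tcp_rot: [3.142, -0.0, 2.237]
ft_force: [-0.5, 0.0, 0.1]
opening: 0.677
```

>>> drive_tool --commands '[{"dx":0,"dy":0,"dz":10,"yaw":0},{"dx":0,"dy":0,"dz":20,"yaw":0},{"dx":0,"dy":0,"dz":25,"yaw":0},{"dx":0,"dy":0,"dz":25,"yaw":0},{"dx":0,"dy":0,"dz":10,"yaw":0}]'

```text
t: 13.22
eef_pos: [456.2, 92.2, 226.5]
tcp_rot: [3.139, 0.002, 2.237]
ft_force: [0.2, -0.1, 1.0]
opening: 0.701
```

```bash
python3 st.py; python3 -c "
from h import *
im=save('wrist','pics/w13.png'); sd=save('side','pics/s13.png'); cv2.imwrite('pics/s13z.png',cv2.resize(sd[170:280,150:310,::-1],None,fx=5,fy=5,interpolation=cv2.INTER_CUBIC))"
```

```text
13.22 [456.25  92.17 226.46] yaw 128.18 F [ 0.2 -0.1  1. ] M [-0.059 -0.014  0.033] op 0.701 j6 -0.609 tau6 -0.002
```

View pics/w13.png

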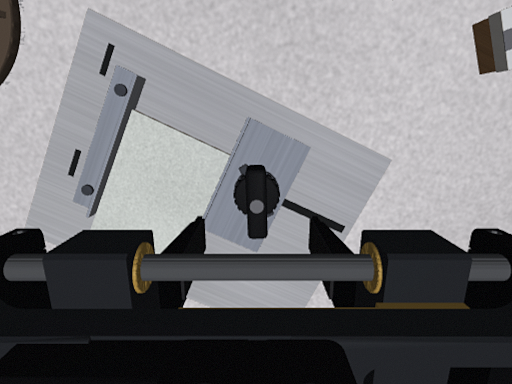

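View pics/s13z.png

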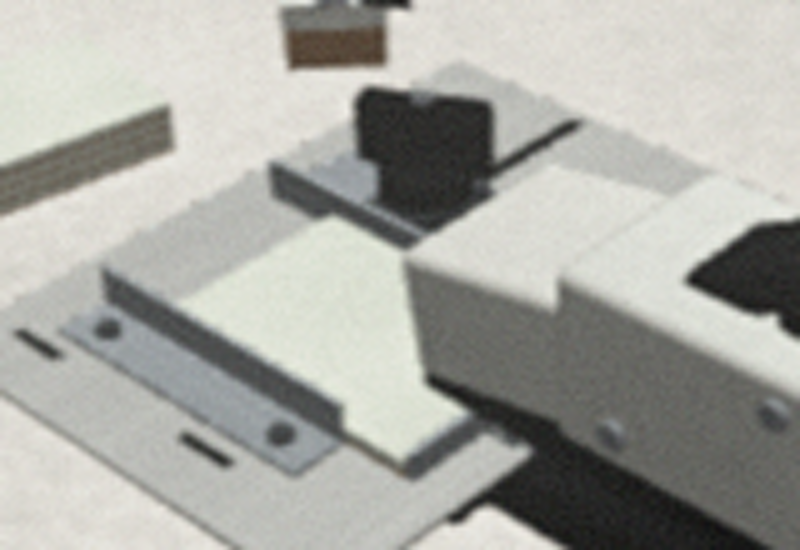

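```bash
python3 -c "
import cv2
im=cv2.imread('pics/w13.png')[60:260,70:330]; cv2.imwrite('pics/w13z.png',cv2.resize(im,None,fx=3,fy=3,interpolation=cv2.INTER_CUBIC))"
```

```text
(no output)
```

View pics/w13z.png

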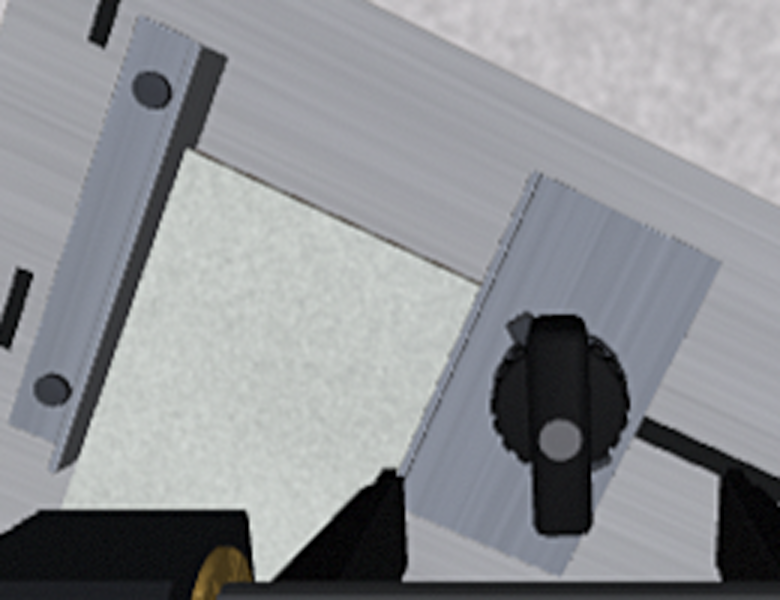

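```bash
python3 -c "
from h import *
print(env.job_done())"; python3 st.py
```

```text
the job is handed in; nothing more can be done
None
the job is handed in; nothing more can be done
```

I slid the guide about 40 mm by its knob until the pad was held between the guide and the fixed lay. I then locked it with one clutch click, let go, backed the gripper off and handed the job in at about 13 s.

**Snug fit:** at the end of the slide the force rose from about 9 N to 15 N and the guide stopped. The pictures show the pad touching both the lay and the guide, also after release.

**Lock:** I turned the knob clockwise about 99° in all.
- The clamp bit after about 72°.
- The torque peaked near 0.44 N m, went slightly negative, then came back through zero about 27° past the bite, which fits the notch.
- After release the bar stayed at that angle, with the collar ear about 28° behind it, so it clicked once and was not forced further.

**Depth stop:** I measured a gap of about 2 mm between the pad and the stop. That is no finer than the camera calibration, and it matches the "within 3 mm" given for the start. I left the pad's position along the stop as it was.

**Bystanders:** I did not touch the stack, the staples or the pedal. I did not measure their positions afterwards.

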